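# Centre the mixing tub on the plaster scale and tare it

### The job

Get the bench scale ready for weighing plaster: without lifting it, push the empty mixing tub, which hangs over the edge of the pan, along to the middle of the pan. Then let go of tub and pan and tare the scale: reach a fingertip into the round well of its console and press the sunken key fully down for about half a second, then withdraw. Leave the key in the square well (it switches the scale off) and the things on the bench alone.

Things in the scene. Friction and masses are not known exactly. Their poses are not given: they have to be found in the camera images.
- scale: grey bench scale, fixed. Origin on the bench below the pan's middle; own -x is its front (console side, facing the robot), +y its left seen from the robot, z up. Console: a block 80 mm (x) by 240 mm (y), flat top 64 mm above the bench, centred 144 mm in front of the origin; in its top a display in the middle, a round well (tare) 83 mm to the left and a square well (power) 83 mm to the right
- pan: steel pan of the scale, a fixed flat plate 200 mm (x) by 230 mm (y), 8 mm thick, no rim; origin at the middle of its upper face, 70 mm above the bench, axes as the scale's
- pan_middle (a point): the middle of the pan's upper face; axes as the scale's
- tub: dark open round mixing tub, loose on the pan, 0.2 to 0.35 kg: 58 mm high, 124 mm across outside at the rim, 104 mm at the foot, walls 4 mm thick and slightly flared, inner floor 5 mm above its underside (96 mm across inside there). Origin at the centre of its underside, z up. It slides on the pan when its wall is pushed from outside or from within
- tare_well (a point): centre of the mouth of the round well (46 mm across, 26 mm deep), level with the console's top, 64 mm above the bench; axes as the scale's
- tare_top (a point): centre of the top of the tare key, a grey round cap 30 mm across in the middle of the round well; unpressed it lies 18 mm below the well's mouth, 46 mm above the bench. It moves straight down.
- tare (a joint): travel of the tare key in m: 0 up, 0.004 fully down; a spring (about 1.3 N at first, 4 N fully down) returns it when let go
- power_well (a point): centre of the mouth of the square well (46 mm by 46 mm, 26 mm deep), level with the console's top; not to be pressed
- power (a joint): travel of the power key, a grey square cap of 30 mm in the square well: 0 up, 0.004 fully down; not to be pressed
- jar: glass pigment jar with white cap, 58 mm across and 85 mm high, standing on the bench to the left of the scale; loose, not part of the job
- maquette: small white plaster bust, 80 mm across its foot and 110 mm high, standing on the bench to the left of the scale, farther back than the jar; loose, not part of the job
- spatula: spatula, 280 mm long, wooden handle and steel blade 65 mm wide, lying on the bench to the right of the scale, roughly along its side; loose, not part of the job
Things that resemble listed ones, but are neither listed nor needed, are in the scene too. What is meant by the tub is not blue or turquoise, and is the larger of those in its own colour.

How it is judged:
On the way, in this order (a step that is already met when the one before it is completed fails the run):
1. the tub stands in the middle of the pan, at rest, with nothing of the robot touching it or the pan (horizontal distance between tub and pan_middle below 0.02 m and z of tub in the frame of pan_middle between -0.004 and 0.004 m and angle between tub's own z axis and vertical below 0.1 rad and linear speed of tub below 0.02 m/s and contact force between each of the fingers, the arm and tub below 0.1 N and contact force between each of the fingers, the arm and pan below 0.1 N), for 0.2 s.
2. the tare key is fully down (3.2 mm or more), with the tub in the middle and nothing of the robot touching tub or pan (all of step 1 and value of joint tare above 0.0032 m), for 0.3 s.
At the end, for the whole second after the job is handed in: The tub stands upright on the pan, at rest, its centre within 20 mm of the pan's middle; the tare key was pressed fully down (3.2 mm or more for 0.3 s) after that, and it and the power key are up again (less than 1 mm down) (horizontal distance between tub and pan_middle below 0.02 m and z of tub in the frame of pan_middle between -0.004 and 0.004 m and angle between tub's own z axis and vertical below 0.1 rad and linear speed of tub below 0.02 m/s and value of joint each of tare, power below 0.001 m); the robot touches nothing.
It fails at once if the tub is lifted: 15 mm above the pan (z of tub in the frame of pan_middle above 0.015 m).
It fails at once if the tub falls off the pan or tips over (z of tub in the frame of pan_middle below -0.015 m or angle between tub's own z axis and vertical above 0.4 rad).
It fails at once if the power key is pressed (2 mm) (value of joint power above 0.002 m).
It fails at once if something on the bench is moved by more than 20 mm (distance of any of jar, maquette, spatula from where it was at the start of the episode above 0.02 m).
It also fails if it takes over 51 s, if anything falls off the work surface, if the arm or the gripper's body presses on something with over 40 N, if the wrist force passes 120 N, or if a joint passes its speed limit or range.

### The arm

A 6-joint arm with a two-finger parallel gripper is mounted at the origin on the work surface. World frame = base frame: x ahead of the robot, y to its left, z up, the work surface at z = 0. Lengths are in m, angles in rad, forces in N, time in s.
With the tool pointing down it reaches from about 0.3 to 0.875 m from the base axis. Payload 6.4 kg.
Tool frame: the origin (TCP) lies between the finger pads; the fingertips stand 25 mm ahead of it and the grasp point (between the pads) lies 6 mm ahead of it; z points along the fingers, y is the line along which they close (so a half turn about z gives the same grasp; the last joint's range is limited). The gripper opens to 88 mm and grips with 3 to 60 N. Pads are 18 mm wide; open, the fingers measure 123 mm over their backs; the gripper's body (75 mm by 187 mm) begins 45 mm behind the grasp point.
Start: joints at [1.035, 0.181, 1.607, -0, 1.354, -0.206], TCP at [0.186, 0.544, 0.264] pointing down, gripper open.
Joint ranges: [-2.99, 2.99], [-0.89, 2.07], [0.3, 2.58], [-1.14, 4.28], [0, 2.63], [-3.12, 3.12]. Speed limits (rad/s): [2.57, 2.57, 3.01, 3.14, 3.14, 3.14].

### API

Orientations are given as a unit quaternion [w, x, y, z].
In Python, from station import observe, capture, finish_job gives the robot as it stands.
- The arm moves only by the tool apply_moves, never from a script. Its argument "increments" is text: rows parted by semicolons, each of 4 numbers parted by spaces: the shift along the tool's x, y, z in m, then the turn about the tool's z in rad. In form: x y z turn; .... A call has 1 to 20 rows; each row is the pose to reach, as a shift and turn from the pose commanded when the call began, along the tool's axes at that moment; what a row does not reach only later rows make up. A row lasts 1/10 s, in which the tool goes at most 50 mm and 8.59 degrees, less where a joint would pass 70% of its speed; a pose out of reach is approached as far as the arm can. A call with a gripper value outside its range is refused whole. "jaw" is the finger opening in m, from 0 to 0.0881, set as the call begins (left out, the last holds). The fingers move at their own pace and stop on an object; "squeeze" is the grip in N (left out, the last holds). Time passes only in rows, so rows that repeat a pose let the fingers close. It gives the time, the measured TCP pose, the force, the opening and the grip force at its end, in the units of the state.
- observe(): the state, without advancing time (a new reading comes with each control period).
- capture(name): name is "scene" or "top"; returns a dict with "color" (384x512x3 uint8, red, green, blue), "intrinsics" (3x3 intrinsics, pixels), "position" and "rotation" of the camera in the world. Camera axes: x right, y up, looking along -z (the intrinsics and any distortion apply to the point x, -y, -z); pixel columns grow to the right and rows downward; lengths in m; the calibration is good to about 2 mm. A picture is of the moment at which its call begins. There is no depth.
- finish_job(): hands the job in; it is judged then, once.
The state is a dict: "time_s": time; "qpos": joint angles; "joint_velocities": joint speeds; "joint_efforts": joint torques, N m; "position": TCP position; "tool_rot": TCP orientation; "wrist_force": force on the tool from outside, world axes, zero at the start; "wrist_torque": the same for the moment, N m; "gripper_width": finger opening in m; "grasp_force": force on a finger pad.
Only numpy, scipy, OpenCV 4.12 (cv2) and the standard library are available. Lean on these libraries where they do the work, as an engineer would, in place of code of your own. Each camera call takes 0.05 s, during which the arm holds its last target. There are 200 camera calls.

## Working session

There is one attempt and no reset: what is moved stays moved. The work goes in short steps, Python scripts to look and compute and a tool call to move; the robot and the scene stay as the last step left them, time stands still between calls to the robot, and variables do not carry over. Pictures are saved under pics/ and viewed, at most 10 in all, crops included, and the job is handed in when it is done.

Besides the shell and the picture viewer there is one more tool, called after ">>>" by a JSON object that holds its "fn" and its "kwargs". apply_moves: Moves the arm, as the interface text tells. Its arguments: {"type":"object","properties":{"increments":{"type":"string"},"jaw":{"type":"number"},"squeeze":{"type":"number"}},"required":["increments"]}

```bash
mkdir -p pics; cat > h.py <<'E'
import numpy as np, cv2
from station import observe, capture, finish_job
def ray(c,u,v):
    K=np.array(c["intrinsics"]);d=np.linalg.inv(K)@[u,v,1.0]
    d=np.array(c["rotation"])@[d[0],-d[1],-d[2]]
    return np.array(c["position"]),d
def onz(c,u,v,z):
    p,d=ray(c,u,v);return p+d*(z-p[2])/d[2]
def pix(c,P):
    q=np.array(c["rotation"]).T@(np.array(P)-np.array(c["position"]))
    k=np.array(c["intrinsics"])@[q[0],-q[1],-q[2]];return k[:2]/k[2]
def save(c,n):cv2.imwrite("pics/"+n,c["color"][:,:,::-1])
E
python3 - <<'E'
from h import *
import pickle
for n in("scene","top"):
    c=capture(n);pickle.dump(c,open(n+".pkl","wb"));save(c,n+"0.png");print(n,c["position"],c["rotation"],c["intrinsics"],[k for k in c])
s=observe();print(s["position"],s["tool_rot"],s["time_s"])
E
```

```text
scene [0.99744424 0.35743136 0.92702189] [0.42640807 0.11591541 0.24450473 0.86310904] [[442.45346987   0.         263.24394719]
 [  0.         442.45346987 193.14327433]
 [  0.           0.           1.        ]] ['color', 'intrinsics', 'position', 'rotation']
top [0.47111135 0.02312246 1.12901964] [-0.697017   -0.03580746  0.03681903  0.71521289] [[421.17866478   0.         253.29682113]
 [  0.         421.17866478 194.0112225 ]
 [  0.           0.           1.        ]] ['color', 'intrinsics', 'position', 'rotation']
[0.18594887 0.54363373 0.2629133 ] [-2.76289220e-04  1.64118485e-01  9.86440321e-01 -7.34716770e-04] 0.1
```

View pics/top0.png

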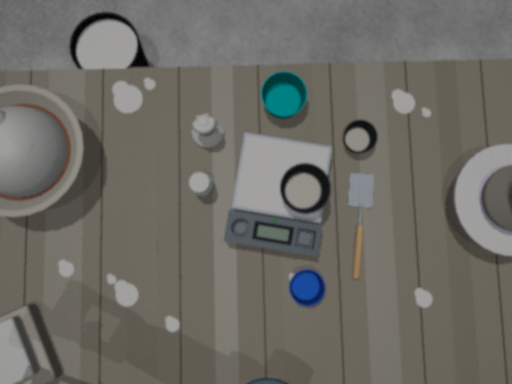

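View pics/scene0.png

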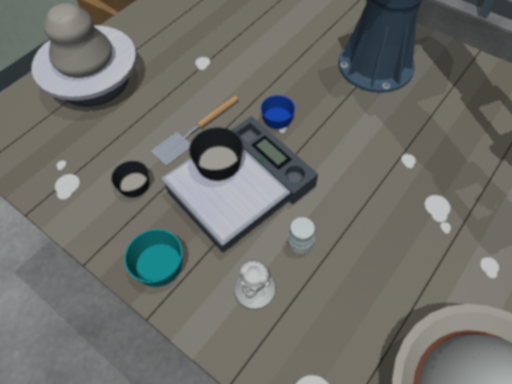

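The top view shows the scale with its console at (273,234), the round well at about (240,228) and the square well at about (305,238). The tub is at (305,188) and overhangs the pan's right side. The jar is at (200,183), the bust at (207,130) and the spatula at (360,225). In the scene view the tub is at (217,155), the round well at (296,174) and the square well at (248,130).

```bash
sed -i 's/^import numpy as np, cv2/import numpy as np, cv2, pickle\nfrom scipy.spatial.transform import Rotation as R/; s/np.array(c\["rotation"\])/R.from_quat(np.roll(c["rotation"],-1)).as_matrix()/g' h.py
cat > m.py <<'E'
from h import *
def pan_console(c):
    h=cv2.cvtColor(c["color"],cv2.COLOR_RGB2HSV)
    return h
def tub(c,lo,hi):
    g=c["color"].max(2);m=np.zeros(g.shape,np.uint8)
    m[lo[1]:hi[1],lo[0]:hi[0]]=(g[lo[1]:hi[1],lo[0]:hi[0]]<45)*255
    cs,_=cv2.findContours(m,cv2.RETR_EXTERNAL,cv2.CHAIN_APPROX_NONE)
    k=max(cs,key=cv2.contourArea);return k[:,0,:]
E
python3 - <<'E'
from m import *
c=pickle.load(open("top.pkl","rb"));s=pickle.load(open("scene.pkl","rb"))
for nm,u,z in(("round",(240,228),.064),("square",(305,238),.064),("panBL",(243,133),.07),("panBR",(331,147),.07),("conFL",(225,243),.064),("conFR",(318,259),.064)):print(nm,onz(c,*u,z))
for u in((296,174),(248,130)):print("scene wells",onz(s,*u,.064))
k=tub(c,(270,155),(340,222));P=np.array([onz(c,u,v,.128)[:2] for u,v in k],np.float32);print("tub",cv2.minEnclosingCircle(P),cv2.minAreaRect(P))
print(c["color"][175:200:6,240],c["color"][250,240],c["color"][215,260],c["color"][188,283:291].max(1),c["color"][188,322:334].max(1))
q=c["color"][120:275,215:345,::-1];cv2.imwrite("pics/crop.png",cv2.resize(q,None,fx=4.5,fy=3.8*4.5/4.5,interpolation=cv2.INTER_CUBIC))
E
```

```text
round [0.49565408 0.05590927 0.064     ]
square [ 0.46637298 -0.1069472   0.064     ]
panBL [0.738305   0.04255236 0.07      ]
panBR [ 0.6959845  -0.18155975  0.07      ]
conFL [0.45906822 0.094422   0.064     ]
conFR [ 0.41330495 -0.13746189  0.064     ]
scene wells [0.49608888 0.05972506 0.064     ]
scene wells [ 0.46055975 -0.11265147  0.064     ]
tub ((0.5858319401741028, -0.10444841533899307), 0.05762086436152458) ((0.5858568549156189, -0.10492461174726486), (0.11268395185470581, 0.11082249134778976), 88.52369689941406)
[[159 158 158]
 [162 160 160]
 [162 161 160]
 [161 160 159]
 [162 161 160]] [104 100  89] [73 78 84] [ 30  58  99 134 144 148 147 147] [ 40  24  24  18  24  22  30  43  70  94 103 101]
```

View pics/crop.png

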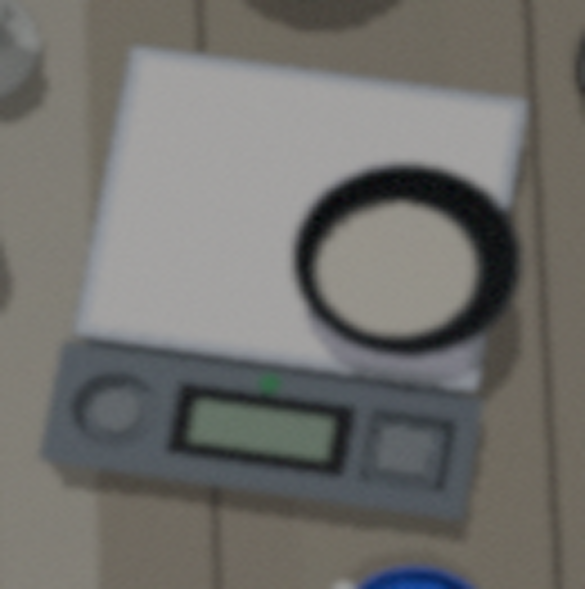

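>>> {"fn": "apply_moves", "kwargs": {"increments": "-0.588 -0.484 0 1.81;-0.588 -0.484 0 1.81;-0.588 -0.484 0 1.81;-0.588 -0.484 0 1.81;-0.588 -0.484 0 1.81;-0.588 -0.484 0 1.81;-0.588 -0.484 0 1.81;-0.588 -0.484 0 1.81;-0.588 -0.484 0 1.81;-0.588 -0.484 0 1.81;-0.588 -0.484 0 1.81;-0.588 -0.484 0 1.81;-0.588 -0.484 0 1.81;-0.588 -0.484 0 1.81;-0.588 -0.484 0 1.81;-0.588 -0.484 0 1.81;-0.588 -0.484 0 1.81;-0.588 -0.484 0 1.81;-0.588 -0.484 0 1.81;-0.588 -0.484 0 1.81", "jaw": 0, "squeeze": 10}}

```text
time_s: 2.1
position: [0.5853, -0.1027, 0.264]
tool_rot: [0.0, 0.877, 0.481, 0.0]
wrist_force: [0.1, -0.9, 0.1]
gripper_width: 0.0003
grasp_force: 0.0
```

```bash
python3 - <<'E'
from h import *
c=capture("scene");save(c,"s1.png")
s=observe();print(s["position"],R.from_quat(np.roll(s["tool_rot"],-1)).as_matrix().round(3),s["gripper_width"],s["wrist_force"],s["time_s"])
p=np.array(s["position"]);print(pix(c,p+[0,0,-.025]))
E
```

```text
[ 0.58544159 -0.10288203  0.26407051] [[ 0.537  0.843  0.   ]
 [ 0.843 -0.537 -0.   ]
 [ 0.     0.    -1.   ]] 0.00012003269868260239 [0.47326929 0.38443904 0.1079757 ] 2.15
[210.39673759 115.14373069]
```

View pics/s1.png

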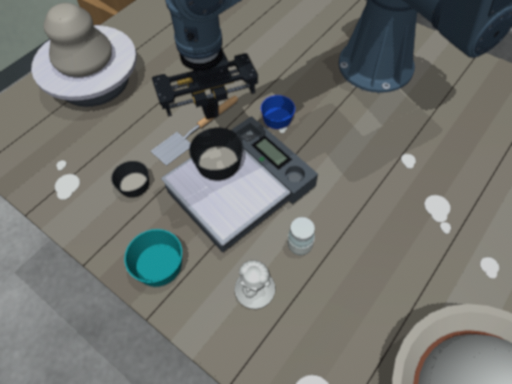

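The arm is over the tub, with the fingertips at about (210,113), which matches the projected point. The tub rim is centred at about (217,148).

```bash
python3 - <<'E'
from m import *
s=pickle.load(open("scene.pkl","rb"))
k=tub(s,(180,120),(250,190));f=cv2.boundingRect(k);print(f,pix(s,[.586,-.1045,.128]),pix(s,[.62,-.0515,.07]))
t=np.linspace(0,6.28,60);q=np.array([pix(s,[.586+.062*np.cos(a),-.1045+.062*np.sin(a),.128]) for a in t]);print(q.min(0),q.max(0))
E
```

```text
(190, 129, 52, 51) [215.12097788 147.97783678] [225.46276641 183.87636638]
[187.61041467 126.71375809] [242.5632125  170.67988016]
```

>>> {"fn": "apply_moves", "kwargs": {"increments": "0 0 0.05 0;0 0 0.09 0;0 0 0.12 0;0 0 0.14 0;0 0 0.148 0;0 0 0.148 0;0 0 0.148 0"}}

```text
time_s: 2.85
position: [0.5865, -0.1043, 0.1171]
tool_rot: [0.001, 0.877, 0.48, 0.001]
wrist_force: [-0.4, -0.3, 0.0]
gripper_width: 0.0004
grasp_force: 0.0
```

>>> {"fn": "apply_moves", "kwargs": {"increments": "0.015 0 0 0;0.027 0 0 0;0.034 0 0 0;0.039 0 0 0;0.043 0 0 0;0.047 0 0 0;0.051 0 0 0;0.055 0 0 0;0.06 0 0 0;0.065 0 0 0;0.07 0 0 0;0.074 0 0 0;0.078 0 0 0;0.082 0 0 0;0.086 0 0 0;0.089 0 0 0;0.092 0 0 0;0.094 0 0 0;0.095 0 0 0;0.095 0 0 0"}}

```text
time_s: 4.85
position: [0.637, -0.0241, 0.1156]
tool_rot: [-0.0, 0.877, 0.48, 0.0]
wrist_force: [-0.6, -1.1, 2.3]
gripper_width: 0.0006
grasp_force: 0.9
```

```bash
python3 - <<'E'
from m import *
s=capture("scene");c=capture("top");save(s,"s2.png");pickle.dump((s,c),open("p2.pkl","wb"))
cv2.imwrite("pics/c2.png",np.hstack([cv2.resize(x["color"][a:b,l:r,::-1],(400,400),interpolation=cv2.INTER_CUBIC) for x,a,b,l,r in((s,90,250,150,310),(c,120,280,200,360))]))
t=np.linspace(0,6.28,60)
for X in([.62,-.0515],):
  for n,x in(("s",s),("c",c)):
    q=np.array([pix(x,[X[0]+.062*np.cos(a),X[1]+.062*np.sin(a),.128]) for a in t]);print(n,q.min(0),q.max(0))
o=observe();print(o["position"],o["wrist_force"])
E
```

```text
s [194.92772898 146.97753469] [251.63095051 193.7986216 ]
c [256.93667756 148.92235813] [308.54883708 200.03394494]
[ 0.63691174 -0.02414376  0.11553798] [-1.44214149 -1.41855657  1.25137157]
```

View pics/c2.png

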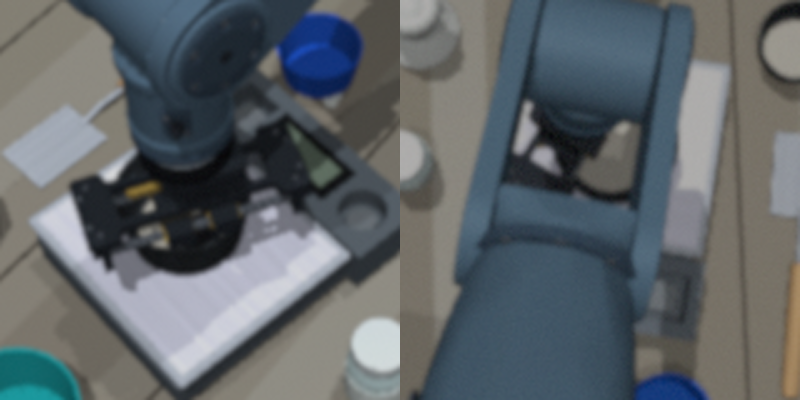

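The tub has moved under the gripper, but the arm hides most of it. I'll back off, lift clear, move over to the tare side and then look.

>>> {"fn": "apply_moves", "kwargs": {"increments": "-0.01 0 0 0;-0.022 0 0 0;-0.03 0 0 0;-0.03 0 0 0;-0.03 0 -0.04 0;-0.03 0 -0.08 0;-0.03 0 -0.12 0;-0.03 0 -0.13 0;-0.03 -0.04 -0.13 -0.1;-0.03 -0.08 -0.13 -0.2;-0.03 -0.12 -0.13 -0.384;-0.03 -0.16 -0.13 -0.384;-0.03 -0.19 -0.13 -0.384;-0.03 -0.211 -0.13 -0.384;-0.03 -0.211 -0.13 -0.384;-0.03 -0.211 -0.13 -0.384", "jaw": 0.088}}

```text
time_s: 6.55
position: [0.4432, 0.0641, 0.2456]
tool_rot: [0.0, 0.769, 0.639, 0.0]
wrist_force: [0.1, -1.2, 0.1]
gripper_width: 0.0878
grasp_force: 0.0
```

The jaw opens at the start of a call, so the fingers opened while still inside the tub. I'll check whether that moved it.

```bash
python3 - <<'E'
from m import *
s=capture("scene");c=capture("top");pickle.dump((s,c),open("p3.pkl","wb"))
cv2.imwrite("pics/c3.png",np.hstack([cv2.resize(x["color"][a:b,l:r,::-1],(400,400),interpolation=cv2.INTER_CUBIC) for x,a,b,l,r in((s,90,250,150,310),(c,120,280,200,360))]))
for n,x,lo,hi in(("s",s,(180,125),(270,210)),("c",c,(240,135),(325,212))):
    k=tub(x,lo,hi);print(n,cv2.boundingRect(k),cv2.contourArea(k))
E
```

```text
s (197, 147, 52, 37) 816.5
c (262, 153, 48, 47) 460.5
```

View pics/c3.png

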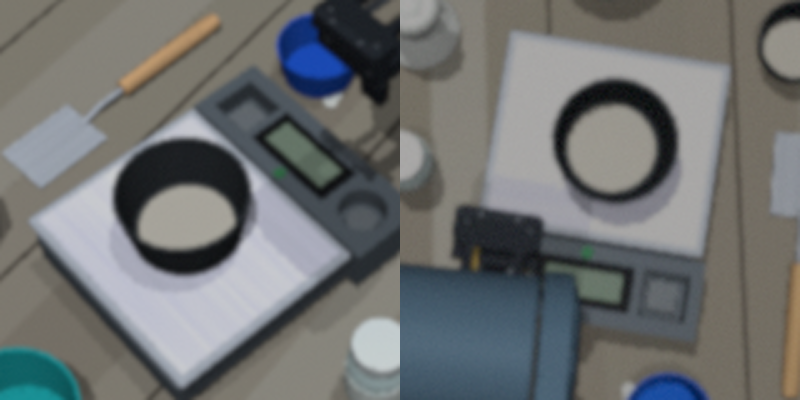

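The tub stands upright within about 5 mm of the pan's middle: the rim is at crop (616,141) and I expected about (611,142). Next I'll lower one fingertip to just above the round well, which is at about (.496,.0575).

>>> {"fn": "apply_moves", "kwargs": {"increments": "0.003 0 0.04 0;0.003 0 0.08 0;0.003 0 0.12 0;0.003 0 0.14 0;0.003 0 0.15 0;0.003 0 0.15 0;0.003 0 0.15 0"}}

```text
time_s: 7.35
position: [0.4447, 0.0667, 0.0965]
tool_rot: [0.0, 0.77, 0.639, 0.0]
wrist_force: [-0.2, -0.2, 0.0]
gripper_width: 0.0876
grasp_force: 0.0
```

```bash
python3 - <<'E'
from m import *
s=capture("scene");o=observe();print(o["position"],o["gripper_width"],o["wrist_force"])
cv2.imwrite("pics/c4.png",cv2.resize(s["color"][110:230,230:370,::-1],None,fx=5,fy=5,interpolation=cv2.INTER_CUBIC))
p=np.array(o["position"])+[0.0518,-.0097,-.025]
for P in(p,[.496,.0575,.064]):print(P,(pix(s,P)-[230,110])*5)
E
```

```text
[0.44494347 0.06677897 0.09692794] 0.08772289626150596 [ 0.57569882 -0.04604543  0.50901474]
[0.49674347 0.05707897 0.07192794] [325.48349944 308.59078322]
[0.496, 0.0575, 0.064] [326.23855777 317.49141627]
```

View pics/c4.png

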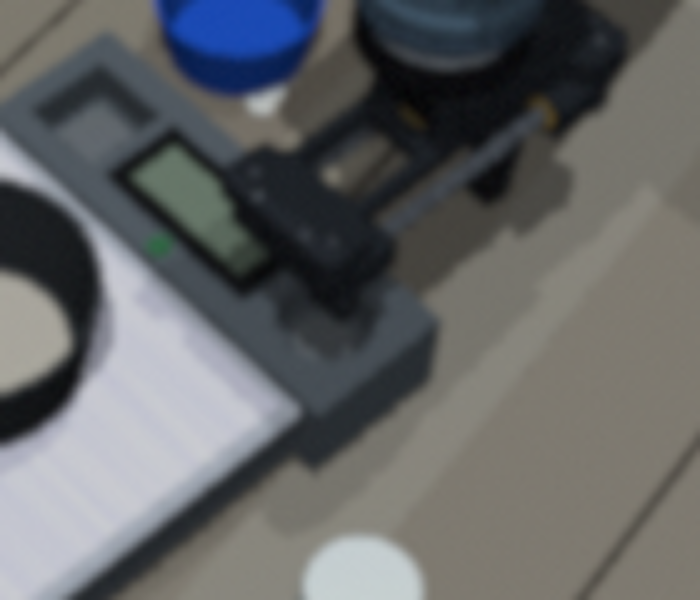

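The fingertip sits over the round well at about (342,300), with the well centre at (326,317). That puts it roughly 4 mm towards the robot, so I'll shift 4 mm and go down in stages.

>>> {"fn": "apply_moves", "kwargs": {"increments": "0 0.004 0 0;0 0.004 0.005 0;0 0.004 0.01 0;0 0.004 0.015 0;0 0.004 0.02 0;0 0.004 0.022 0;0 0.004 0.022 0;0 0.004 0.022 0"}}

```text
time_s: 8.2
position: [0.4475, 0.0664, 0.0737]
tool_rot: [-0.0, 0.769, 0.639, -0.0]
wrist_force: [-0.3, -0.2, 0.2]
gripper_width: 0.0881
grasp_force: 0.0
```

>>> {"fn": "apply_moves", "kwargs": {"increments": "0 0 0.002 0;0 0 0.004 0;0 0 0.006 0;0 0 0.007 0;0 0 0.0075 0;0 0 0.0075 0;0 0 0.0075 0;0 0 0.0075 0"}}

```text
time_s: 9.0
position: [0.448, 0.0663, 0.0672]
tool_rot: [0.0, 0.769, 0.639, 0.0]
wrist_force: [-5.0, -0.3, 12.6]
gripper_width: 0.0883
grasp_force: 6.4
```

The force is 12.6 N and the tip is at z = 0.042, so the key is at its stop. I'll hold briefly and then withdraw straight up.

>>> {"fn": "apply_moves", "kwargs": {"increments": "0 0 0 0;0 0 0 0;0 0 0 0;0 0 0 0;0 0 -0.005 0;0 0 -0.015 0;0 0 -0.03 0;0 0 -0.06 0;0 0 -0.1 0;0 0 -0.14 0;0 0 -0.18 0;0 0 -0.18 0;-0.0 -0.05 -0.18 0;0 -0.1 -0.18 0;0 -0.1 -0.18 0;0 -0.1 -0.18 0"}}

```text
time_s: 10.6
position: [0.3484, 0.085, 0.2461]
tool_rot: [0.0, 0.769, 0.639, 0.0]
wrist_force: [0.1, 0.3, 0.6]
gripper_width: 0.0881
grasp_force: 0.0
```

```bash
python3 - <<'E'
from m import *
s=capture("scene");c=capture("top");o=observe();print(o["position"],o["wrist_force"],o["time_s"])
cv2.imwrite("pics/c5.png",np.hstack([cv2.resize(x["color"][a:b,l:r,::-1],(400,400),interpolation=cv2.INTER_CUBIC) for x,a,b,l,r in((s,90,250,150,310),(c,120,280,200,360))]))
for n,x,lo,hi in(("s",s,(180,125),(270,210)),("c",c,(240,135),(325,212))):
    k=tub(x,lo,hi);print(n,cv2.boundingRect(k))
E
```

```text
[0.34997635 0.08456728 0.24649291] [ 0.07013469 -0.55399642  0.33432022] 10.7
s (197, 147, 52, 52)
c (263, 153, 47, 47)
```

View pics/c5.png

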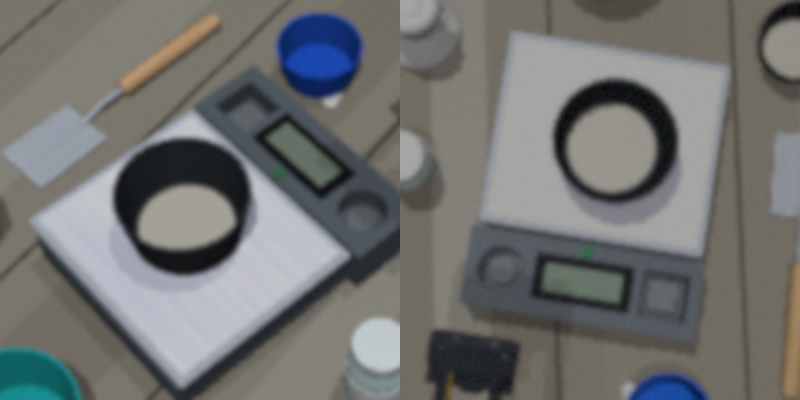

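The tub is unchanged at the pan's middle, both keys look up and the arm is clear, so I'm handing in.

```bash
python3 -c "from station import *; print(finish_job())"
```

```text
the job is handed in; nothing more can be done
None
```

I pushed the tub to within about 5 mm of the pan's middle, held the tare key fully down for about half a second, withdrew, and handed the job in at about 11 s. No verdict came back. One slip: the fingers opened inside the tub as they withdrew, but the pictures show it still upright and centred.

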